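# Swing the bowl tray into its dock and clamp it with the keeper

### The arm

A 7-joint arm with a two-finger parallel gripper is mounted at the origin on the work surface. World frame = base frame: x ahead of the robot, y to its left, z up, the work surface at z = 0. Lengths are in m, angles in rad, forces in N, time in s.
With the tool pointing down it reaches from about 0.4 to 0.85 m from the base axis. Payload 10.4 kg.
Tool frame: the origin (TCP) lies midway between the tips of the shut fingers; the grasp point (between the pads) lies 19 mm behind it; y points along the fingers, x is the direction in which the jaws open and shut, and the axes are right-handed (so a half turn about y gives the same grasp; the last joint's range is limited). The gripper opens to 87 mm and grips with 3 to 60 N. Pads are 19 mm wide; open, the fingers measure 117 mm over their backs; the gripper's body (75 mm by 190 mm) begins 51 mm behind the grasp point.
Start: joints at [1.195, 0.332, -0.065, 1.46, 0.022, 1.35, -0.088], TCP at [0.216, -0.587, 0.223] pointing down, gripper open.
Joint ranges: [-2.6, 2.6], [-0.5, 2.12], [-1.47, 1.34], [0.16, 2.42], [-1.27, 4.41], [0.06, 2.06], [-2.6, 2.6]. Speed limits (rad/s): [2.22, 2.22, 2.79, 2.79, 3.14, 3.14, 3.14].

### API

Orientations are given as a unit quaternion [x, y, z, w].
In Python, from bench import r gives the robot as it stands. The module is installed in compiled form; this text tells all that it offers.
- The arm moves only by the tool arm_command, never from a script. Its argument "deltas" is one flat list of numbers, 6 for each row, row after row: the shift along the tool's x, y, z in m, then the turn, a rotation vector about the tool's x, y, z in degrees. In form: [tx, ty, tz, ax, ay, az, tx, ty, tz, ax, ay, az, ...]. A call has 1 to 8 rows; each row is the pose to reach, as a shift and turn from the pose commanded when the call began, along the tool's axes at that moment; what a row does not reach only later rows make up. A row lasts 1/8 s, in which the tool goes at most 62.5 mm and 10.7 degrees, less where a joint would pass 70% of its speed; a pose out of reach is approached as far as the arm can. A call with a gripper value outside its range is refused whole. "hand" is the opening, from 0 (shut) to 1 (fully open), set as the call begins (left out, the last holds). The fingers move at their own pace and stop on an object; "grip_force" is the grip in N (left out, the last holds). Time passes only in rows, so rows that repeat a pose let the fingers close. It gives the time, the measured TCP pose, the force and the opening at its end, in the units of the state.
- r.read_state(): the state, without advancing time (a new reading comes with each control period).
- r.camera(name): name is "side" or "top"; returns a dict with "image" (384x512x3 uint8, red, green, blue), "intrinsics" (3x3 intrinsics, pixels), "world_from_camera" (4x4, takes a point from camera to world coordinates). Camera axes: x right, y down, z forward; pixel columns grow to the right and rows downward; lengths in m; the calibration is good to about 2 mm. A picture is of the moment at which its call begins. There is no depth.
- r.close_job(): hands the job in, once; it reports no verdict.
Trained networks look in a picture, given as the dict that the camera call returned (one of the last four; its "shot" number tells which), for a name from the list of things; names that differ only in an ending like _2 or _b are one class to them, and where a whole thing is asked for, a point or a joint stands for the part that bears it (a point fixed in the world has none). Each returns a list of dicts, best first, with "conf" (0 to 1); they miss things now and then, are a little off and sometimes report something else, mostly with a low value. They report only what shows in the picture. A call takes as long as a camera call.
- r.boxes_of(picture, query): "centre" ([row, column] in pixels, amid what is visible of it).
- r.regions_of(picture, query): "region" (384x512 bool, what is visible of it) and "centre" ([row, column] in pixels, amid what is visible of it).
The state is a dict: "time": time; "joint_positions": joint angles; "joint_vel": joint speeds; "joint_torque": joint torques, N m; "ee_pos": TCP position; "eef_rot": TCP orientation; "ft_force": force on the tool from outside, world axes, zero at the start; "torque": the same for the moment, N m; "width": finger opening in m.
Only numpy, scipy, OpenCV 4.12 (cv2) and the standard library are available. Lean on these libraries where they do the work, as an engineer would, in place of code of your own. Each camera call takes 0.05 s, during which the arm holds its last target.

### The job

Push near the free end of the loaded wooden tray to swing it round its pivot pin until it rests against the rubber pad of the sprung buffer; then push the stiff keeper arm round so that its post clamps the tray firmly against the buffer (some 5 to 10 N on the pad), and leave it clamped. How far out the pad is set must be felt: press gently, without bottoming the pad (never more than 18 N on it). Keep the tray on its pin and both bowls standing in it, and leave the other things alone.

Things in the scene. Friction and masses are not known exactly. Their poses are not given: they have to be found in the camera images.
- dock: fixed tray dock, told by its steel pivot pin (16 mm diameter, top 39 mm above the bench). Origin on the pin's axis at bench height. x axis: level, from the pin along the tray's docked direction; y: level, to the side where the buffer stands; z up.
- tray: loose wooden tray (0.4-0.75 kg plus bowls) hooked by a steel eye over the pin, 2.5 mm play. Origin at the eye's centre, bench height; x along the tray to its free end, y across to the buffer's side, z up. Box part x=30..290, y=-45..+45 mm, rim 25 mm high, walls and floor 6 mm. Starts 0.25-0.45 rad clockwise (from above) of the dock's x.
- push (a point): point on the tray's long side to push on, near the free end: tray x=250, y=-45 mm, 12 mm above the bench. Push square to that side, towards tray +y; 1 to 3 N overcomes bench friction. Once the tray meets the pad, a push here loads the pad 1.25 times as much as the rest of the push.
- buffer: fixed steel bracket, 70 mm long, 40 high, with a black rubber pad (44 mm wide, z=7..33 mm). Origin at dock x=200, y=+57 mm, z=0; dock axes. The pad meets tray side y=+45. Its face is set by hand and NOT measured: anywhere at dock y=+33..+57 mm, so the docked tray lies within 0.07 rad of dock x. The pad yields 1 mm per 3 N and bottoms at 5.5 mm.
- keeper: flat steel arm (z=6..14 mm; hub 26 mm wide, 22 high) turning on a vertical hinge at dock x=345, y=-50 mm (origin, bench height), with a post at its end. Its x axis points from the post to the hinge: along dock x it is closed (angle 0); counter-clockwise from above it opens. Starts 1.15-1.5 rad open; clamps between -0.4 and +0.35. Friction holds it: 0.45 N m, 6 N at the post.
- post (a point): axis of the keeper's upright steel post at bench height: 75 mm from the hinge, post 20 mm diameter, z=5..50 mm. Open, it stands on the dock's -y side. Closing (clockwise from above), it bears on the tray's long side (tray y=-45), x about 270 mm. Push it from its far side, above the arm. Its load reaches the pad 1.35 times as large.
- bowl_a: white tasting bowl 70 mm across, 45 mm high, standing in the tray 85 mm from the pin; origin at the centre of its underside.
- bowl_b: same bowl, standing in the tray 168 mm from the pin; origin at the centre of its underside.
- cup: bystander: white lidded cup with a side handle, 72 mm across, 84 mm high, on the bench beyond the dock; origin at the centre of its underside.
- tin: bystander: plain aluminium tin, 64 mm diameter, 85 mm high, standing beside the pin end; origin at the centre of its underside.
- bowl_c: bystander: white tasting bowl 84 mm across, 50 mm high, standing beyond the keeper; origin at the centre of its underside.

How it is judged:
On the way, in this order (a step that is already met when the one before it is completed fails the run):
1. the tray is swung round until it presses on the buffer, with the keeper still open (contact force between tray and buffer above 0.5 N and y of post in the frame of dock below -0.095 m), for 0.1 s.
2. the keeper's post clamps the tray against the buffer (contact force between tray and buffer above 3 N and contact force between tray and keeper above 1.5 N and y of post in the frame of dock above -0.085 m and angle between the x axis of tray and the x axis of dock, either way round below 0.12 rad), for 0.2 s.
At the end, for the whole second after the job is handed in: keeper closed (post within 35 mm of hinge line) holds the tray to the buffer: over 3 N at the pad, over 1.5 N at the post; tray at rest, within 0.12 rad of the dock direction, raised under 10 mm, within 8 mm of the pin; both bowls standing in it (tilt under 0.15 rad) (all of step 2 and height (world z) of tray below 0.01 m and horizontal distance between tray and dock below 0.008 m and linear speed of tray below 0.02 m/s and angular speed of keeper below 0.05 rad/s and angle between each of bowl_a, bowl_b's own z axis and vertical below 0.15 rad and x of bowl_a in the frame of tray between 0.03 and 0.29 m and z of each of bowl_a, bowl_b in the frame of tray below 0.02 m and x of bowl_b in the frame of tray between 0.03 and 0.29 m); the robot touches nothing.
It fails at once if more than 18 N between tray and buffer (pad bottomed) (contact force between tray and buffer above 18 N).
It fails at once if the tray is lifted or comes off its pin (height (world z) of tray above 0.02 m or horizontal distance between tray and dock above 0.012 m).
It fails at once if a bowl in the tray is tipped (angle between any of bowl_a, bowl_b's own z axis and vertical above 0.5 rad).
It fails at once if a bystander is disturbed (distance of any of cup, tin, bowl_c from where it was at the start of the episode above 0.02 m or angle between any of cup, tin, bowl_c's own z axis and vertical above 0.3 rad).
It also fails if it takes over 72 s, if anything falls off the work surface, if the arm or the gripper's body presses on something with over 40 N, if the wrist force passes 120 N, or if a joint passes its speed limit or range.

## Working session

There is one attempt and no reset: what is moved stays moved. The work goes in short steps, Python scripts to look and compute and a tool call to move; the robot and the scene stay as the last step left them, time stands still between calls to the robot, and variables do not carry over. Pictures are saved under pics/ and viewed, and the job is handed in when it is done.

Besides the shell and the picture viewer there is one more tool, called after ">>>" in YAML: its name, and indented under it one key for each argument. arm_command: Moves the arm, as the interface text tells. Its arguments: {"type":"object","properties":{"deltas":{"type":"array","items":{"type":"number"}},"hand":{"type":"number"},"grip_force":{"type":"number"}},"required":["deltas"]}

```bash
mkdir -p pics
cat > h.py <<'E'
import numpy as np, cv2
from bench import r
def ray(p,rc):
    K=np.array(p["intrinsics"]);T=np.array(p["world_from_camera"])
    d=np.linalg.inv(K)@np.array([rc[1],rc[0],1.0]); d=T[:3,:3]@d
    return T[:3,3],d
def atz(p,rc,z):
    o,d=ray(p,rc); return o+d*(z-o[2])/d[2]
def proj(p,X):
    K=np.array(p["intrinsics"]);T=np.array(p["world_from_camera"])
    c=T[:3,:3].T@(np.array(X,float)-T[:3,3]); u=K@c; return u[1]/u[2],u[0]/u[2]
def tri(p1,a,p2,b):
    o1,d1=ray(p1,a);o2,d2=ray(p2,b)
    A=np.c_[d1,-d2];s=np.linalg.lstsq(A,o2-o1,rcond=None)[0]
    x=o1+d1*s[0];y=o2+d2*s[1]; return (x+y)/2,np.linalg.norm(x-y)
def save(p,n): cv2.imwrite("pics/"+n,np.ascontiguousarray(p["image"][:,:,::-1]))
E
python3 - <<'E'
from h import *
np.set_printoptions(precision=4,suppress=True)
s=r.read_state(); print(s)
P={}
for c in("top","side"):
    P[c]=p=r.camera(c); save(p,c+"0.png"); print(c,p["world_from_camera"],p["intrinsics"])
for q in["dock","tray","buffer","keeper","post","bowl_a","cup","tin","bowl_c"]:
    for c in P:
        for d in r.boxes_of(P[c],q)[:4]: print(q,c,round(d["conf"],2),np.round(d["centre"],1))
E
```

```text
{'time': 0.0, 'joint_positions': array([ 1.1954,  0.3329, -0.0647,  1.4609,  0.0216,  1.3499, -0.0885]), 'joint_vel': array([ 0.0013,  0.0003,  0.0002,  0.0004, -0.0009,  0.0001, -0.0007]), 'joint_torque': array([ -0.0015, -62.3261,   0.0239, -38.9899,  -0.0614,   0.0397,
         0.0002]), 'ee_pos': array([ 0.2158, -0.5861,  0.2218]), 'eef_rot': array([-0.5797,  0.4049, -0.4041,  0.5803]), 'ft_force': array([-0.5277,  0.1489,  0.9569]), 'torque': array([-0.0014, -0.0217, -0.0307]), 'width': 0.08675997415797372}
top [[-0.0161 -0.9995  0.0287  0.5878]
 [-0.9994  0.0152 -0.0301  0.0807]
 [ 0.0297 -0.0291 -0.9991  0.9324]
 [ 0.      0.      0.      1.    ]] [[354.5211   0.     256.9182]
 [  0.     354.5211 192.1784]
 [  0.       0.       1.    ]]
side [[-0.9653 -0.1455  0.2166  0.4073]
 [-0.261   0.5431 -0.7981  0.8944]
 [-0.0015 -0.827  -0.5623  0.6559]
 [ 0.      0.      0.      1.    ]] [[411.7278   0.     254.7781]
 [  0.     411.7278 194.6971]
 [  0.       0.       1.    ]]
dock top 0.9 [238.8 351.6]
dock side 0.75 [172.3 324.9]
tray top 0.69 [219.3 278. ]
tray top 0.27 [216. 167.]
tray side 0.9 [210.8 294. ]
buffer top 0.96 [175.1 307.4]
buffer top 0.53 [215.4 163.3]
buffer side 0.87 [182.4 258.4]
keeper top 0.55 [247.7 358.4]
keeper side 0.46 [168.7 336.1]
keeper side 0.32 [200.6 214.4]
post top 0.51 [244.7 357.6]
post side 0.61 [170.1 334.3]
bowl_a top 0.9 [213.7 260.3]
bowl_a top 0.71 [172.5 369.2]
bowl_a top 0.61 [224.3 293.8]
bowl_a side 0.64 [186.7 299.4]
bowl_a side 0.61 [150.3 268.6]
bowl_a side 0.57 [203.3 283.7]
cup top 0.8 [142.  251.5]
cup side 0.72 [199.7 211.7]
cup side 0.66 [150.4 268.3]
cup side 0.21 [168.3 338.8]
tin top 0.76 [213.3 165. ]
tin side 0.82 [266.2 259.8]
bowl_c top 0.9 [213.7 260.3]
bowl_c top 0.71 [172.5 369.2]
bowl_c top 0.61 [224.3 293.8]
bowl_c side 0.64 [186.7 299.4]
bowl_c side 0.61 [150.3 268.6]
bowl_c side 0.57 [203.3 283.7]
```

View pics/top0.png

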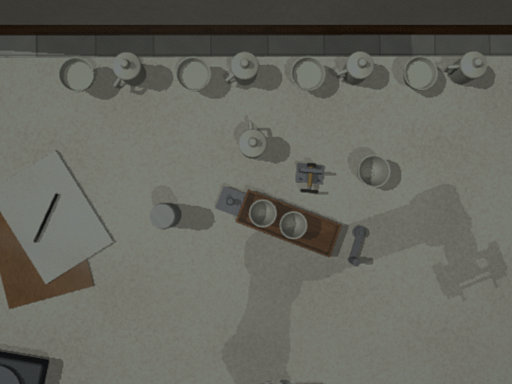

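View pics/side0.png

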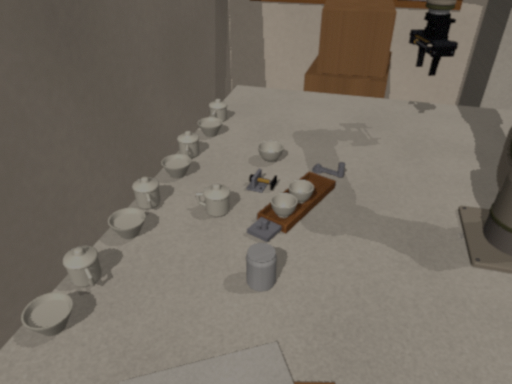

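Run:
```python
from h import *
a=cv2.imread("pics/top0.png")[110:290,140:420]; cv2.imwrite("pics/top0z.png",cv2.resize(a,None,fx=2.8,fy=2.8,interpolation=cv2.INTER_CUBIC))
a=cv2.imread("pics/side0.png")[130:300,180:380]; cv2.imwrite("pics/side0z.png",cv2.resize(a,None,fx=3.5,fy=3.5,interpolation=cv2.INTER_CUBIC))
```

```text
(no output)
```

View pics/top0z.png

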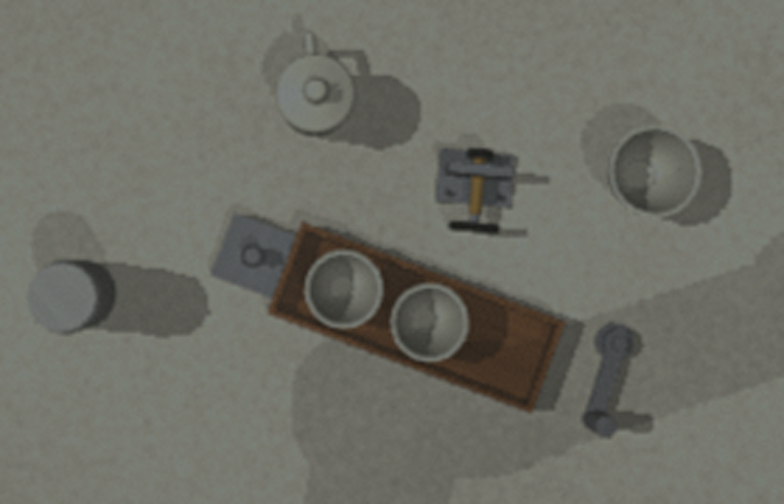

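View pics/side0z.png

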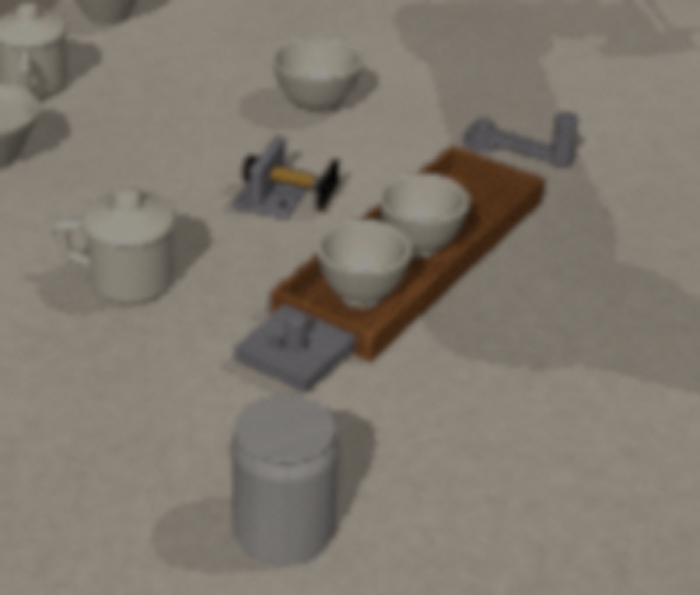

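Run:
```python
from h import *
np.set_printoptions(precision=4,suppress=True)
p=r.camera("top");q=r.camera("side")
Z=lambda x,y:(110+(y+.5)/2.8-.5,140+(x+.5)/2.8-.5)
S=lambda x,y:(130+(y+.5)/3.5-.5,180+(x+.5)/3.5-.5)
pin=atz(p,Z(258,256),.037); hub=atz(p,Z(617,340),.022); post=atz(p,Z(603,424),.05)
print("pin",pin,atz(q,S(303,323),.037),"hub",hub,atz(q,S(482,128),.022),"post",post,atz(q,S(566,117),.05))
d=hub-pin; L=np.hypot(d[0],d[1]); print("L",L,np.hypot(.345,.05))
th=np.arctan2(d[1],d[0])-np.arctan2(-.05,.345); print("dock th",th)
R=lambda t:np.array([[np.cos(t),-np.sin(t)],[np.sin(t),np.cos(t)]])
C=[atz(p,Z(*c),.025) for c in[(303,224),(563,322),(530,410),(271,312)]]
for c in C: print("corner dock",R(th).T@(c-pin)[:2], c)
for e in (C[1]-C[0],C[2]-C[3]): print("tray ang",np.arctan2(e[1],e[0])-th,np.linalg.norm(e))
pd=R(th).T@(post-pin)[:2]; print("post dock",pd)
e=(hub-post)[:2]; print("keeper ang",np.arctan2(e[1],e[0])-th,np.linalg.norm(e))
f=[atz(p,Z(*c),.033) for c in[(450,228),(498,232)]]
for c in f:print("pad dock",R(th).T@(c-pin)[:2],c)
f=[atz(q,S(*c),.033) for c in[(338,160),(320,178)]]
for c in f:print("pad side",R(th).T@(c-pin)[:2],c)
f=[atz(p,Z(*c),.04) for c in[(440,172),(515,176)]]
for c in f:print("bracket",R(th).T@(c-pin)[:2])
print(r.read_state()["time"])
```

```text
pin [0.5919 0.1174 0.037 ] [0.5881 0.1226 0.037 ] hub [ 0.5092 -0.2117  0.022 ] [ 0.5077 -0.2037  0.022 ] post [ 0.4371 -0.1882  0.05  ] [ 0.4375 -0.1918  0.05  ]
L 0.33928380805399316 0.34860436027106717
dock th -1.673150116416656
corner dock [0.0379 0.0327] [0.6205 0.0764 0.025 ]
corner dock [ 0.2836 -0.0363] [ 0.5269 -0.161   0.025 ]
corner dock [ 0.2596 -0.119 ] [ 0.447  -0.1287  0.025 ]
corner dock [ 0.0158 -0.0498] [0.5408 0.1068 0.025 ]
tray ang -0.2734885839918604 0.2552459683165825
tray ang -0.2764035210075928 0.2534834729071201
post dock [ 0.3198 -0.1227]
keeper ang 1.358682286322441 0.07576294701750542
pad dock [0.1714 0.0404] [ 0.6146 -0.0573  0.033 ]
pad dock [0.2155 0.0406] [ 0.6103 -0.1011  0.033 ]
pad side [0.2158 0.0438] [ 0.6134 -0.1017  0.033 ]
pad side [0.1841 0.0486] [ 0.6214 -0.0708  0.033 ]
bracket [0.1571 0.0898]
bracket [0.2254 0.0923]
1.1
```

```bash
cat >> h.py <<'E'
from scipy.spatial.transform import Rotation as Ro
PIN=np.array([.592,.1215]);TH=-1.671
def d2w(x,y): 
    c,s=np.cos(TH),np.sin(TH); return PIN+np.array([c*x-s*y,s*x+c*y])
def w2d(w):
    c,s=np.cos(TH),np.sin(TH); e=np.array(w)[:2]-PIN; return np.array([c*e[0]+s*e[1],-s*e[0]+c*e[1]])
def st():
    s=r.read_state(); R=Ro.from_quat(s["eef_rot"]); return s,s["ee_pos"],R
def delta(pos,Rt=None):
    """shift and turn in tool axes from current pose"""
    s,p,R=st(); t=R.inv().apply(np.array(pos)-p); v=np.zeros(3) if Rt is None else np.degrees((R.inv()*Rt).as_rotvec())
    return np.round(t,4),np.round(v,2)
np.set_printoptions(precision=4,suppress=True)
E
python3 - <<'E'
from h import *
s,p,R=st(); print(s["time"],p,"\n",R.as_matrix()); print(s["ft_force"],s["joint_positions"])
# tool-down frame: y=-Z; z axis along dock +y or variants
for a in range(-180,180,30):pass
ys=np.array([0,0,-1.])
for name,zv in(("z=+docky",d2w(0,1)-d2w(0,0)),("z=-docky",d2w(0,0)-d2w(0,1)),("z=+dockx",d2w(1,0)-d2w(0,0)),("z=-dockx",d2w(0,0)-d2w(1,0))):
    z=np.r_[zv,0]; x=np.cross(ys,z); Rt=Ro.from_matrix(np.c_[x,ys,z]); print(name,delta([.40,-.09,.15],Rt))
E
```

```text
1.1 [ 0.216  -0.5865  0.2226] 
 [[ 0.3456  0.      0.9384]
 [-0.9384 -0.      0.3456]
 [ 0.     -1.      0.    ]]
[0.2919 0.18   0.0683] [ 1.1954  0.3322 -0.0647  1.4601  0.0216  1.3499 -0.0885]
z=+docky (array([-0.4023,  0.0725,  0.3443]), array([-0.  , 25.96,  0.  ]))
z=-docky (array([-0.4023,  0.0725,  0.3443]), array([   0.  , -154.04,    0.  ]))
z=+dockx (array([-0.4023,  0.0725,  0.3443]), array([ -0.  , 115.96,   0.  ]))
z=-dockx (array([-0.4023,  0.0725,  0.3443]), array([  0.  , -64.04,   0.  ]))
```

```bash
cat >> h.py <<'E'
def Rdock(a=0.):
    """tool down, z at angle a (ccw from above) from dock +y"""
    t=TH+np.pi/2+a; z=np.array([np.cos(t),np.sin(t),0]); y=np.array([0,0,-1.]); return Ro.from_matrix(np.c_[np.cross(y,z),y,z])
E
python3 - <<'E'
from h import *
w=d2w(.235,-.157);print(w,delta([*w,.13],Rdock()))
E
```

```text
[ 0.4123 -0.0966] (array([-0.3919,  0.0925,  0.3535]), array([-0.  , 25.96,  0.  ]))
```

>>> arm_command:
  deltas: [-0.03,0.005,0.03,0,2,0,-0.07,0.012,0.065,0,5,0,-0.11,0.02,0.1,0,8,0,-0.155,0.03,0.14,0,11,0,-0.2,0.04,0.18,0,14,0,-0.245,0.05,0.22,0,17,0,-0.29,0.06,0.26,0,20,0,-0.33,0.07,0.3,0,23,0]
  hand: 0
  grip_force: 20

```text
time: 2.1
ee_pos: [0.384, -0.1714, 0.1526]
eef_rot: [0.487, -0.512, 0.513, -0.487]
ft_force: [0.9, -0.5, 0.1]
width: 0.0151
```

Run:
```python
from h import *
s,p,R=st();print(s["time"],p,s["width"],s["ft_force"],s["joint_positions"])
w=d2w(.235,-.157);print(w,delta([*w,.09],Rdock()))
```

```text
2.1 [ 0.384  -0.1714  0.1526] 0.015144727089384193 [ 0.8678 -0.5056  0.0605] [ 0.7654 -0.0463 -0.4389  2.0383 -0.0208  1.1442 -1.2855]
[ 0.4123 -0.0966] (array([-0.0761,  0.0626,  0.0245]), array([-0.05,  2.86,  0.05]))
```

>>> arm_command:
  deltas: [-0.035,0.02,0.012,0,1.5,0,-0.07,0.045,0.024,0,2.9,0,-0.076,0.062,0.024,0,2.9,0,-0.076,0.062,0.024,0,2.9,0]

```text
time: 2.6
ee_pos: [0.4104, -0.0978, 0.0898]
eef_rot: [-0.475, 0.524, -0.523, 0.475]
ft_force: [-0.9, 0.1, 0.0]
width: 0.0002
```

Run:
```python
from h import *
s,p,R=st();print(s["time"],p,s["width"],s["ft_force"],s["joint_positions"])
w=d2w(.235,-.157);print(w,delta([*w,.011],Rdock()))
f=[]
for i in range(4):
    q=r.camera("top" if i%2 else "side"); f.append(r.read_state()["ft_force"]); save(q,f"b{i}.png")
print(np.array(f))
a=cv2.imread("pics/b0.png")[110:300,180:420]; b=cv2.imread("pics/b1.png")[110:300,140:420]
cv2.imwrite("pics/b0z.png",cv2.resize(a,None,fx=3,fy=3,interpolation=cv2.INTER_CUBIC));cv2.imwrite("pics/b1z.png",cv2.resize(b,None,fx=2.8,fy=2.8,interpolation=cv2.INTER_CUBIC))
```

```text
2.6 [ 0.4104 -0.0978  0.0898] 0.00021602160718527458 [-0.9485  0.0737  0.0495] [ 0.6668  0.0483 -0.5448  2.0987  0.0291  1.0038 -1.5619]
[ 0.4123 -0.0966] (array([-0.0013,  0.0788,  0.0019]), array([ 0.11,  0.13, -0.03]))
[[ 0.2727 -0.2296  0.241 ]
 [ 0.2131 -0.3815  0.8999]
 [-0.2764 -0.1136 -0.1027]
 [ 0.7488  0.2413  0.1485]]
```

View pics/b0z.png

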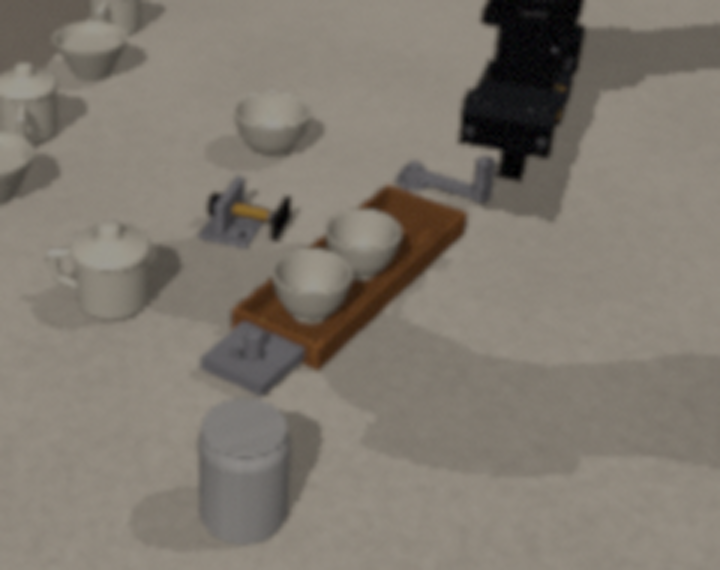

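View pics/b1z.png

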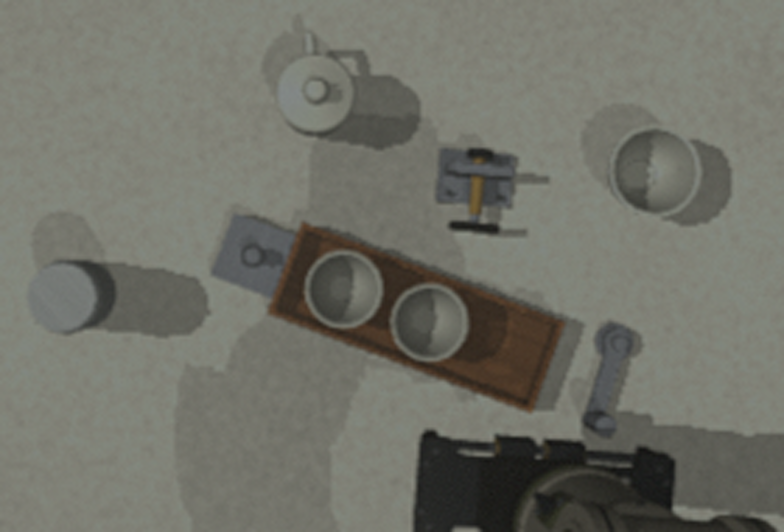

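>>> arm_command:
  deltas: [-0.001,0.03,0.001,0,0,0,-0.001,0.06,0.002,0,0,0,-0.001,0.079,0.002,0,0,0,-0.001,0.079,0.002,0,0,0]

```text
time: 3.3
ee_pos: [0.4126, -0.098, 0.0112]
eef_rot: [-0.475, 0.525, -0.524, 0.474]
ft_force: [0.5, 0.3, 1.2]
width: 0.0005
```

```bash
cat >> h.py <<'E'
def feel(n=8):
    f=[]
    for i in range(n):
        r.camera("top"); f.append(r.read_state()["ft_force"])
    s,p,R=st(); f=np.array(f); m=f.mean(0)
    print("t",round(s["time"],2),"pos",p,"dock",w2d(p),"F",m,"sd",f.std(0),"F dock xy",np.array([np.cos(TH)*m[0]+np.sin(TH)*m[1],-np.sin(TH)*m[0]+np.cos(TH)*m[1]]),"Ftool",R.inv().apply(m))
    return m
E
python3 - <<'E'
from h import *
feel()
E
```

```text
t 3.7 pos [ 0.4136 -0.0979  0.0121] dock [ 0.2361 -0.1555] F [ 0.1667  0.0481 -0.0125] sd [0.3703 0.4573 0.3446] F dock xy [-0.0645  0.1611] Ftool [-0.0644  0.0126  0.1611]
```

>>> arm_command:
  deltas: [0,0,0.006,0,0,0,0,0,0.012,0,0,0,0,0,0.018,0,0,0,0,0,0.024,0,0,0,0,0,0.03,0,0,0,0,0,0.036,0,0,0,0,0,0.042,0,0,0,0,0,0.048,0,0,0]

```text
time: 4.7
ee_pos: [0.461, -0.1025, 0.0114]
eef_rot: [-0.475, 0.524, -0.524, 0.474]
ft_force: [-2.3, -1.2, -0.1]
width: 0.0006
```

Run:
```python
from h import *
feel()
save(r.camera("top"),"c1.png")
b=cv2.imread("pics/c1.png")[110:300,140:420]
cv2.imwrite("pics/c1z.png",cv2.resize(b,None,fx=2.8,fy=2.8,interpolation=cv2.INTER_CUBIC))
```

```text
t 5.1 pos [ 0.4613 -0.1024  0.0118] dock [ 0.2358 -0.1077] F [-0.2783 -0.1305 -0.0844] sd [0.6357 0.6161 0.3034] F dock xy [ 0.1577 -0.2638] Ftool [ 0.1574  0.0842 -0.264 ]
```

View pics/c1z.png

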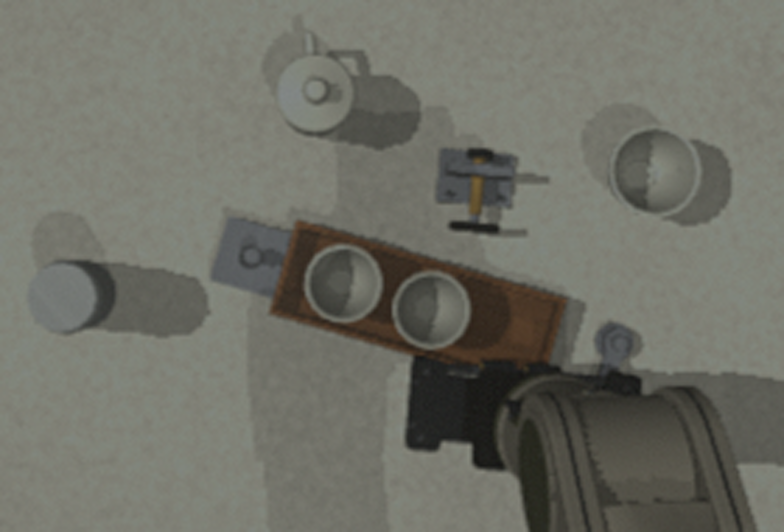

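>>> arm_command:
  deltas: [0,0,0.005,0,0,0,0,0,0.01,0,0,0,0,0,0.015,0,0,0,0,0,0.02,0,0,0,0,0,0.025,0,0,0,0,0,0.029,0,0,0,0,0,0.032,0,0,0,0,0,0.033,0,0,0]

```text
time: 6.15
ee_pos: [0.494, -0.1057, 0.0116]
eef_rot: [0.475, -0.524, 0.524, -0.475]
ft_force: [-4.2, -1.5, 1.2]
width: 0.0002
```

Run:
```python
from h import *
feel()
save(r.camera("top"),"c2.png");save(r.camera("side"),"c3.png")
b=cv2.imread("pics/c2.png")[110:300,140:420]
cv2.imwrite("pics/c2z.png",cv2.resize(b,None,fx=2.8,fy=2.8,interpolation=cv2.INTER_CUBIC))
a=cv2.imread("pics/c3.png")[120:270,200:360]
cv2.imwrite("pics/c3z.png",cv2.resize(a,None,fx=3.8,fy=3.8,interpolation=cv2.INTER_CUBIC))
```

```text
t 6.55 pos [ 0.494  -0.1056  0.0116] dock [ 0.2357 -0.0748] F [-2.3712 -0.8206 -0.3143] sd [0.4736 0.4655 0.6541] F dock xy [ 1.0537 -2.2772] Ftool [ 1.0513  0.3132 -2.2784]
```

View pics/c2z.png

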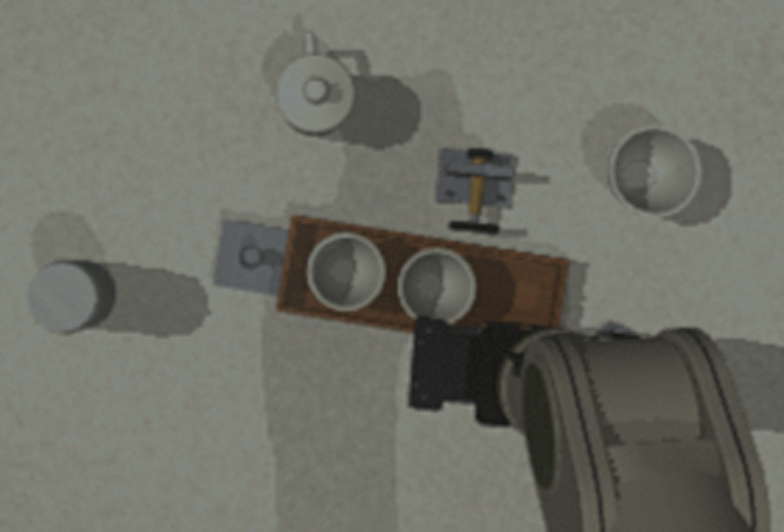

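View pics/c3z.png

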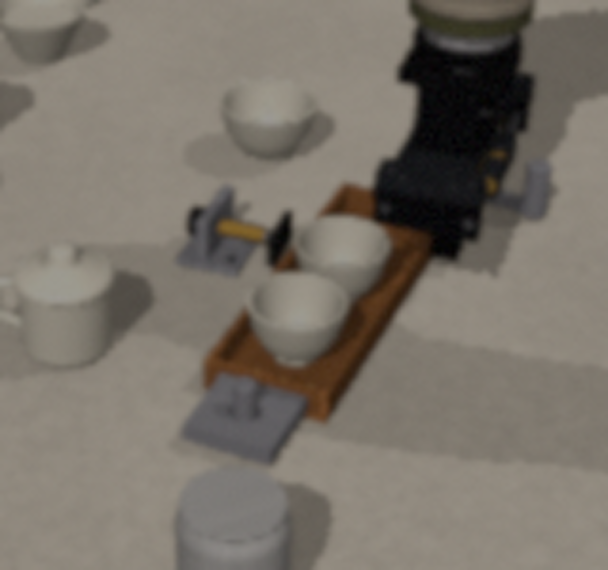

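>>> arm_command:
  deltas: [0,0,0.002,0,0,0,0,0,0.004,0,0,0,0,0,0.006,0,0,0,0,0,0.007,0,0,0]

```text
time: 7.15
ee_pos: [0.5009, -0.1064, 0.0115]
eef_rot: [0.475, -0.524, 0.524, -0.475]
ft_force: [-3.6, -2.0, 1.0]
width: 0.0003
```

Run:
```python
from h import *
feel(6)
```

```text
t 7.45 pos [ 0.501  -0.1061  0.0116] dock [ 0.2356 -0.0678] F [-2.476  -0.4906 -0.544 ] sd [0.7336 0.6526 0.4519] F dock xy [ 0.7358 -2.4145] Ftool [ 0.7331  0.5427 -2.4156]
```

>>> arm_command:
  deltas: [0,0,0.001,0,0,0,0,0,0.002,0,0,0,0,0,0.003,0,0,0,0,0,0.004,0,0,0]

```text
time: 7.95
ee_pos: [0.5048, -0.107, 0.0115]
eef_rot: [0.475, -0.524, 0.524, -0.474]
ft_force: [-3.9, -1.3, -0.6]
width: 0.0006
```

Run:
```python
from h import *
feel(6)
```

```text
t 8.25 pos [ 0.505  -0.1066  0.0116] dock [ 0.2356 -0.0637] F [-2.3831 -1.2817 -0.2578] sd [0.1555 0.5571 0.6986] F dock xy [ 1.5136 -2.2429] Ftool [ 1.5111  0.2565 -2.2448]
```

>>> arm_command:
  deltas: [0,0,0.001,0,0,0,0,0,0.002,0,0,0,0,0,0.003,0,0,0]

```text
time: 8.62
ee_pos: [0.5077, -0.1073, 0.0115]
eef_rot: [0.475, -0.524, 0.524, -0.474]
ft_force: [-4.3, -1.8, 1.2]
width: 0.0004
```

Run:
```python
from h import *
feel(6)
save(r.camera("top"),"c4.png")
b=cv2.imread("pics/c4.png")[150:250,220:360]
cv2.imwrite("pics/c4z.png",cv2.resize(b,None,fx=5,fy=5,interpolation=cv2.INTER_CUBIC))
```

```text
t 8.93 pos [ 0.5078 -0.107   0.0115] dock [ 0.2358 -0.0609] F [-2.9842 -1.4806  0.1839] sd [0.5707 0.4884 0.5729] F dock xy [ 1.7717 -2.8211] Ftool [ 1.7689 -0.1846 -2.8228]
```

View pics/c4z.png

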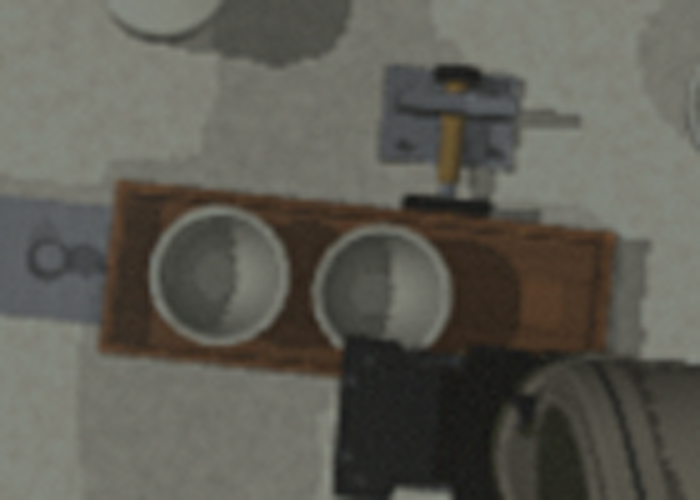

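>>> arm_command:
  deltas: [0,0,0.001,0,0,0,0,0,0.002,0,0,0,0,0,0.002,0,0,0]

```text
time: 9.35
ee_pos: [0.509, -0.1073, 0.0115]
eef_rot: [-0.475, 0.525, -0.524, 0.474]
ft_force: [-6.3, -2.3, 4.6]
width: 0.0004
```

Run:
```python
from h import *
feel(6)
```

```text
t 9.65 pos [ 0.509  -0.1074  0.0115] dock [ 0.236  -0.0597] F [-6.7933 -1.5261  3.5685] sd [0.3467 0.4846 0.5227] F dock xy [ 2.198  -6.6066] Ftool [ 2.1944 -3.5575 -6.6137]
```

>>> arm_command:
  deltas: [0,0,-0.01,0,0,0,0,0,-0.025,0,0,0,0,-0.02,-0.045,0,0,0,0,-0.06,-0.06,0,0,0,0,-0.11,-0.08,0,0,0,0,-0.14,-0.09,0,0,0]

```text
time: 10.4
ee_pos: [0.4196, -0.0981, 0.1537]
eef_rot: [0.474, -0.523, 0.525, -0.475]
ft_force: [0.6, -0.1, -1.3]
width: 0.0004
```

Run:
```python
from h import *
s,p,R=st();print(s["time"],p,w2d(p))
save(r.camera("top"),"d0.png");save(r.camera("side"),"d1.png")
b=cv2.imread("pics/d0.png")[150:280,220:390]
cv2.imwrite("pics/d0z.png",cv2.resize(b,None,fx=4.5,fy=4.5,interpolation=cv2.INTER_CUBIC))
a=cv2.imread("pics/d1.png")[130:270,220:370]
cv2.imwrite("pics/d1z.png",cv2.resize(a,None,fx=4,fy=4,interpolation=cv2.INTER_CUBIC))
```

```text
10.4 [ 0.4196 -0.0981  0.1537] [ 0.2357 -0.1495]
```

View pics/d0z.png

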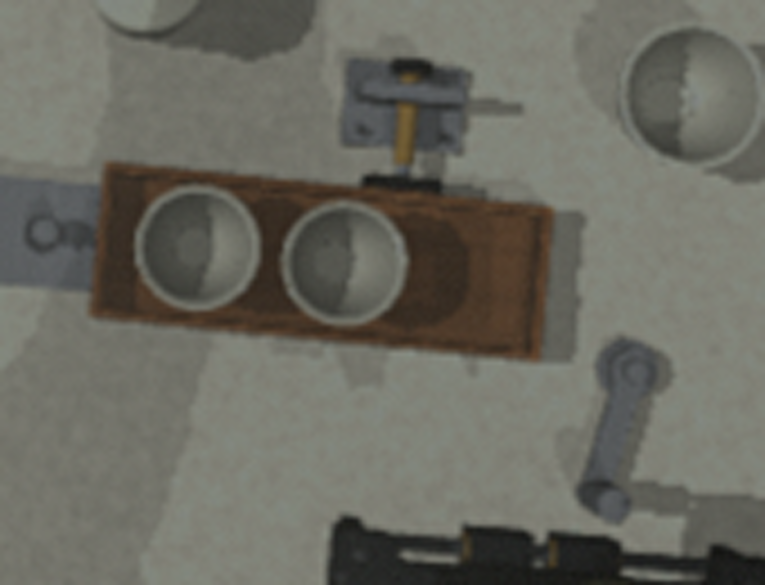

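View pics/d1z.png

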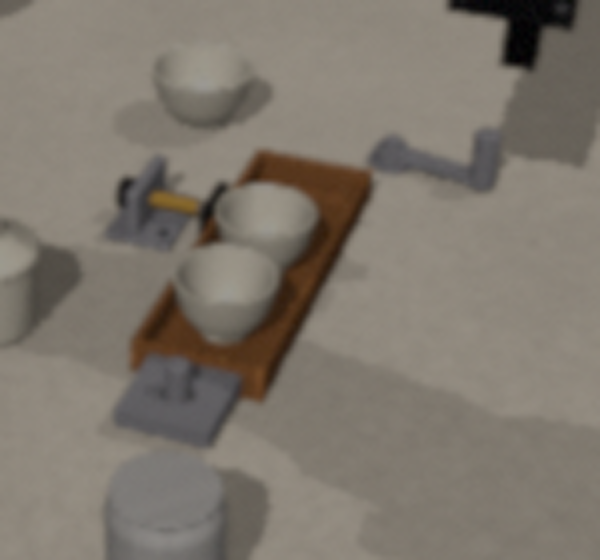

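```bash
cat > fit.py <<'E'
from h import *
from scipy.optimize import least_squares
def fit(p,q,T,S):
    def model(v):
        px,py,th,ta,ka=v[:5]
        R=lambda t:np.array([[np.cos(t),-np.sin(t)],[np.sin(t),np.cos(t)]])
        P=np.array([px,py]); W={}
        W["pin"]=np.r_[P,.039]
        for i,c in enumerate([(.03,.045),(.29,.045),(.29,-.045),(.03,-.045)]): W["c%d"%i]=np.r_[P+R(th+ta)@c,.025]
        H=P+R(th)@[.345,-.05]; W["hub"]=np.r_[H,.022]; W["post"]=np.r_[H-R(th+ka)@[.075,0],.05]
        return W
    def res(v):
        W=model(v);o=[]
        for cam,D,off in((p,T,v[5:8]),(q,S,v[8:11])):
            for k,rc in D.items(): o+=list(np.array(proj(cam,W[k]+off))-rc)
        return np.r_[o,v[5:]/.002]
    v0=np.r_[PIN,TH,-.05,1.36,np.zeros(6)]
    s=least_squares(res,v0,loss="soft_l1"); W=model(s.x)
    print(s.x[:5],"off mm",s.x[5:]*1e3,"cost",s.cost); print(np.round(s.fun[:-6].reshape(-1,2),1).tolist())
    print({k:np.round(w,4) for k,w in W.items()})
    return s.x,W
E
python3 - <<'E'
from fit import *
p=r.camera("top");q=r.camera("side")
z=lambda x,y:(150+(y+.5)/4.5-.5,220+(x+.5)/4.5-.5)
y=lambda x,y:(130+(y+.5)/4-.5,220+(x+.5)/4-.5)
fit(p,q,dict(pin=z(45,233),c0=z(105,163),c1=z(553,207),c2=z(541,360),c3=z(90,317),hub=z(633,370),post=z(613,504)),
 dict(pin=y(180,361),c0=y(135,345),c1=y(260,152),c2=y(372,177),c3=y(262,374),hub=y(393,147),post=y(487,134)))
E
```

```text
[ 0.5913  0.1245 -1.6701 -0.0155  1.3536] off mm [-0.2932 -0.1177 -0.6853  0.2932  0.1177 -0.917 ] cost 5.0240310678136675
[[0.1, -0.6], [-0.6, -0.2], [-0.4, 0.5], [0.4, 0.0], [0.2, -0.4], [0.1, 0.6], [-0.0, 0.1], [2.0, -0.0], [-0.5, -1.3], [-0.5, -0.3], [-1.1, 0.6], [0.3, 0.7], [-1.5, -0.1], [0.5, 0.3]]
{'pin': array([0.5913, 0.1245, 0.039 ]), 'c0': array([0.6326, 0.0896, 0.025 ]), 'c1': array([ 0.6028, -0.1687,  0.025 ]), 'c2': array([ 0.5134, -0.1584,  0.025 ]), 'c3': array([0.5432, 0.0999, 0.025 ]), 'hub': array([ 0.5073, -0.2138,  0.022 ]), 'post': array([ 0.4361, -0.1905,  0.05  ])}
```

```bash
cat >> h.py <<'E'
PIN=np.array([.5913,.1245]);TH=-1.6701
def kp(th,s,z):
    e=np.array([.345,-.05])-.075*np.array([np.cos(th),np.sin(th)])+s*np.array([np.sin(th),-np.cos(th)])
    return np.r_[d2w(*e),z],Rdock(th)
E
python3 - <<'E'
from h import *
a=kp(1.354,.042,.10);print(a[0],delta(*a),r.read_state()["time"])
E
```

```text
[ 0.423  -0.2304  0.1   ] (array([0.131 , 0.0518, 0.016 ]), array([ -0.03, -77.58,   0.12])) 10.6
```

>>> arm_command:
  deltas: [0.017,0,0.002,0,-10,0,0.034,0,0.004,0,-20,0,0.051,0,0.006,0,-30,0,0.068,0,0.008,0,-40,0,0.085,0,0.01,0,-50,0,0.102,0,0.012,0,-60,0,0.12,0.02,0.014,0,-70,0,0.131,0.04,0.016,0,-77.5,0]

```text
time: 11.6
ee_pos: [0.4225, -0.2306, 0.1095]
eef_rot: [-0.698, 0.111, -0.11, 0.699]
ft_force: [-0.0, 0.1, -0.0]
width: 0.0005
```

Run:
```python
from h import *
s=r.read_state();print(s["ee_pos"],s["joint_positions"])
a=kp(1.354,.042,.025);print(a[0],delta(*a),r.read_state()["time"])
```

```text
[ 0.4225 -0.2306  0.1095] [ 0.8281  0.1499 -0.4508  1.9462  0.074   1.0631  0.0327]
[ 0.423  -0.2304  0.025 ] (array([0.0005, 0.0845, 0.0002]), array([-0.03,  0.19, -0.09])) 11.6
```

>>> arm_command:
  deltas: [0,0.04,0,0,0,0,0,0.075,0,0,0,0,0,0.084,0,0,0,0,0,0.084,0,0,0,0]

```text
time: 12.1
ee_pos: [0.4229, -0.2298, 0.0271]
eef_rot: [-0.698, 0.112, -0.111, 0.699]
ft_force: [-0.3, 0.1, 0.0]
width: 0.0003
```

Run:
```python
from h import *
s=r.read_state()
feel(4)
save(r.camera("top"),"e0.png");save(r.camera("side"),"e1.png")
a=cv2.imread("pics/e1.png")[110:250,230:380]
cv2.imwrite("pics/e1z.png",cv2.resize(a,None,fx=4,fy=4,interpolation=cv2.INTER_CUBIC))
for th in np.arange(1.35,.2,-.1): print(round(th,2),*[x.tolist() for x in delta(*kp(th,.0195,.025))])
```

```text
t 12.3 pos [ 0.4239 -0.2307  0.0287] dock [ 0.37   -0.1313] F [ 0.0516 -0.2559  0.449 ] sd [0.7183 0.2256 0.3768] F dock xy [0.2496 0.0767] Ftool [ 0.1298 -0.4486 -0.2273]
1.35 [-0.0009, 0.0035, 0.0228] [0.03, 0.15, 0.1]
1.25 [-0.0024, 0.0035, 0.0304] [0.03, 5.88, 0.1]
1.15 [-0.0032, 0.0034, 0.0381] [0.02, 11.61, 0.1]
1.05 [-0.0032, 0.0034, 0.0458] [0.02, 17.34, 0.1]
0.95 [-0.0024, 0.0034, 0.0535] [0.01, 23.07, 0.1]
0.85 [-0.0009, 0.0034, 0.0611] [0.01, 28.8, 0.1]
0.75 [0.0014, 0.0034, 0.0685] [0.0, 34.53, 0.1]
0.65 [0.0044, 0.0034, 0.0757] [-0.0, 40.26, 0.11]
0.55 [0.0081, 0.0034, 0.0825] [-0.01, 45.99, 0.11]
0.45 [0.0124, 0.0034, 0.0889] [-0.01, 51.72, 0.11]
0.35 [0.0174, 0.0034, 0.0948] [-0.02, 57.45, 0.11]
0.25 [0.023, 0.0035, 0.1002] [-0.02, 63.18, 0.11]
```

View pics/e1z.png

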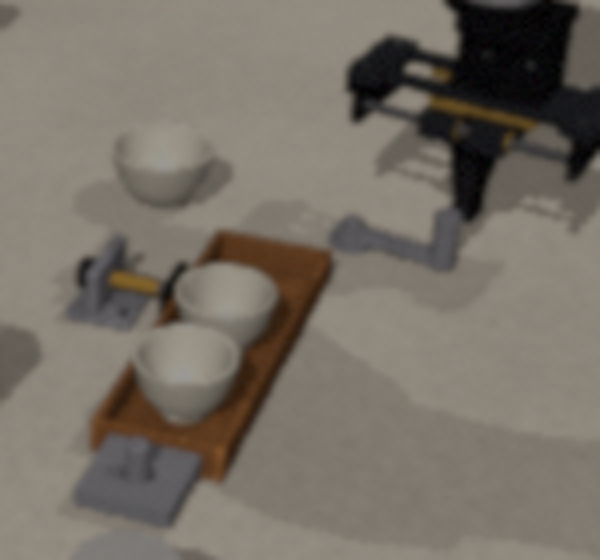

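>>> arm_command:
  deltas: [-0.001,0.001,0.01,0,0,0,-0.001,0.002,0.018,0,0,0,-0.001,0.002,0.023,0,0,0,-0.002,0.002,0.027,0,3,0,-0.002,0.002,0.031,0,6,0,-0.003,0.002,0.035,0,9,0,-0.003,0.002,0.038,0,11.5,0,-0.003,0.002,0.038,0,11.5,0]

```text
time: 13.4
ee_pos: [0.4317, -0.1939, 0.0255]
eef_rot: [0.684, -0.182, 0.181, -0.683]
ft_force: [-1.3, -5.7, 0.3]
width: 0.0006
```

Run:
```python
from h import *
feel(6)
for th in np.arange(1.15,.1,-.1): print(round(th,2),*[x.tolist() for x in delta(*kp(th,.0195,.026))])
```

```text
t 13.7 pos [ 0.4318 -0.1938  0.0255] dock [ 0.3326 -0.1272] F [-1.9904 -4.5633  0.5911] sd [0.3886 0.4335 0.4572] F dock xy [ 4.7382 -1.5282] Ftool [ 0.5329 -0.5861 -4.9505]
1.15 [0.0005, -0.0005, 0.0007] [0.06, 0.09, -0.01]
1.05 [-0.001, -0.0005, 0.0083] [0.06, 5.82, -0.0]
0.95 [-0.0018, -0.0005, 0.016] [0.06, 11.55, 0.0]
0.85 [-0.0019, -0.0005, 0.0237] [0.06, 17.28, 0.0]
0.75 [-0.0011, -0.0005, 0.0314] [0.06, 23.01, 0.01]
0.65 [0.0004, -0.0005, 0.039] [0.06, 28.74, 0.01]
0.55 [0.0027, -0.0005, 0.0465] [0.06, 34.47, 0.01]
0.45 [0.0057, -0.0005, 0.0536] [0.06, 40.2, 0.01]
0.35 [0.0094, -0.0006, 0.0604] [0.06, 45.92, 0.02]
0.25 [0.0137, -0.0006, 0.0668] [0.06, 51.65, 0.02]
0.15 [0.0187, -0.0006, 0.0727] [0.06, 57.38, 0.02]
```

>>> arm_command:
  deltas: [0,0,0.006,0,4.3,0,-0.0015,0,0.012,0,8.6,0,-0.002,0,0.018,0,13,0,-0.002,0,0.024,0,17.3,0,-0.001,0,0.0305,0,22,0,0,0,0.037,0,27,0,0.001,0,0.042,0,31,0,0.003,0,0.0465,0,34.5,0]

```text
time: 14.7
ee_pos: [0.4572, -0.1557, 0.0254]
eef_rot: [0.599, -0.377, 0.377, -0.598]
ft_force: [-3.3, -8.0, -0.8]
width: 0.0005
```

Run:
```python
from h import *
feel(6)
for th in np.arange(.55,0.04,-.05): print(round(th,2),*[x.tolist() for x in delta(*kp(th,.0195,.026))])
p=r.camera("top");q=r.camera("side");save(p,"f0.png");save(q,"f1.png")
a=cv2.imread("pics/f1.png")[110:250,230:380]
cv2.imwrite("pics/f1z.png",cv2.resize(a,None,fx=4,fy=4,interpolation=cv2.INTER_CUBIC))
```

```text
t 15.0 pos [ 0.4576 -0.1554  0.0255] dock [ 0.2918 -0.1053] F [-0.6747 -6.9604 -1.4488] sd [0.4436 0.4396 0.8648] F dock xy [6.993  0.0187] Ftool [ 5.9735  1.458  -3.6323]
0.55 [-0.0007, -0.0005, -0.0002] [0.04, -0.06, 0.06]
0.5 [-0.0016, -0.0005, 0.0036] [0.04, 2.81, 0.07]
0.45 [-0.0023, -0.0005, 0.0074] [0.04, 5.67, 0.07]
0.4 [-0.0028, -0.0005, 0.0112] [0.03, 8.54, 0.07]
0.35 [-0.0031, -0.0005, 0.0151] [0.03, 11.4, 0.07]
0.3 [-0.0032, -0.0005, 0.019] [0.03, 14.27, 0.07]
0.25 [-0.0032, -0.0005, 0.0228] [0.03, 17.13, 0.07]
0.2 [-0.0029, -0.0005, 0.0267] [0.03, 20.0, 0.07]
0.15 [-0.0024, -0.0005, 0.0306] [0.03, 22.86, 0.07]
0.1 [-0.0018, -0.0005, 0.0344] [0.02, 25.73, 0.07]
0.05 [-0.0009, -0.0005, 0.0382] [0.02, 28.59, 0.07]
```

View pics/f1z.png

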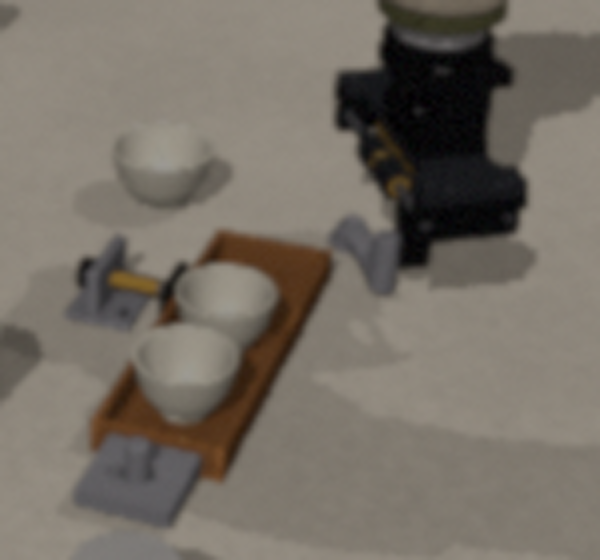

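Run:
```python
from h import *
b=cv2.imread("pics/f0.png")[190:290,290:390]
cv2.imwrite("pics/f0z.png",cv2.resize(b,None,fx=5.5,fy=5.5,interpolation=cv2.INTER_CUBIC))
p=dict(intrinsics=[[411.7278,0,254.7781],[0,411.7278,194.6971],[0,0,1]])
q=r.camera("side")
im=cv2.imread("pics/f1.png")
im=cv2.resize(im[140:220,290:360],None,fx=8,fy=8,interpolation=cv2.INTER_CUBIC)
for th,c in((.55,(0,0,255)),(.8,(0,255,0)),(1.0,(255,0,0))):
    for z in(.01,.05):
        x=kp(th,0,z)[0]; a=proj(q,x); cv2.circle(im,(int((a[1]-290)*8),int((a[0]-140)*8)),4,c,-1)
s,pp,R=st()
for sx in(-.015,.015):
    for sz in(-.0095,.0095):
        a=proj(q,pp+R.apply([sx,0,sz])); cv2.circle(im,(int((a[1]-290)*8),int((a[0]-140)*8)),4,(255,0,255),-1)
cv2.imwrite("pics/f2z.png",im)
```

```text
(no output)
```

View pics/f2z.png

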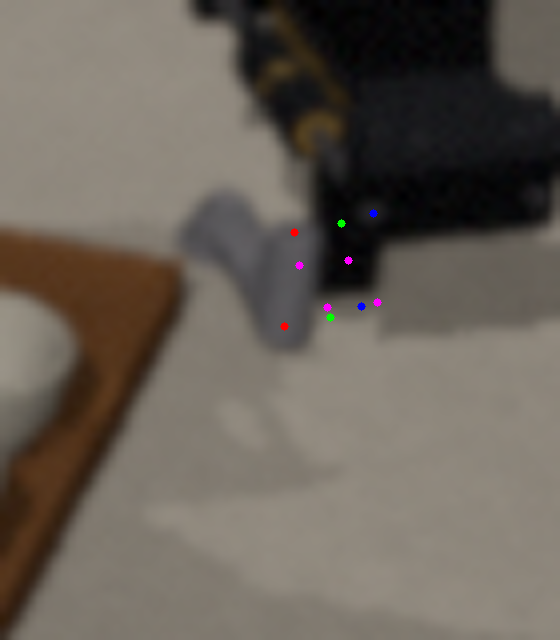

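View pics/f0z.png

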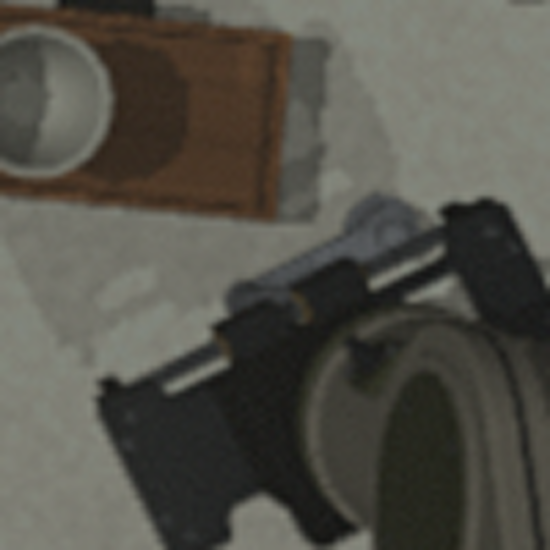

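>>> arm_command:
  deltas: [0,0,-0.006,0,0,0,0,0,-0.015,0,0,0,0,0,-0.015,0,0,0]

```text
time: 15.52
ee_pos: [0.4435, -0.161, 0.0255]
eef_rot: [0.599, -0.376, 0.376, -0.599]
ft_force: [0.2, 0.0, 0.4]
width: 0.0006
```

Run:
```python
from h import *
feel(6)
q=r.camera("side");save(q,"g1.png")
im=cv2.imread("pics/g1.png")
im=cv2.resize(im[140:220,290:360],None,fx=8,fy=8,interpolation=cv2.INTER_CUBIC)
s,pp,R=st()
for sx in(-.015,.015):
    for sz in(-.0095,.0095):
        a=proj(q,pp+R.apply([sx,0,sz])); cv2.circle(im,(int((a[1]-290)*8),int((a[0]-140)*8)),3,(255,0,255),-1)
for z in(.01,.05):
        x=kp(.55,0,z)[0]; a=proj(q,x); cv2.circle(im,(int((a[1]-290)*8),int((a[0]-140)*8)),3,(0,0,255),-1)
cv2.imwrite("pics/g1z.png",im)
```

```text
t 15.82 pos [ 0.4445 -0.1607  0.0256] dock [ 0.2984 -0.1178] F [ 0.0275 -0.0332 -0.3054] sd [0.6683 0.3742 0.4291] F dock xy [0.0303 0.0307] Ftool [0.0419 0.3055 0.0102]
```

View pics/g1z.png

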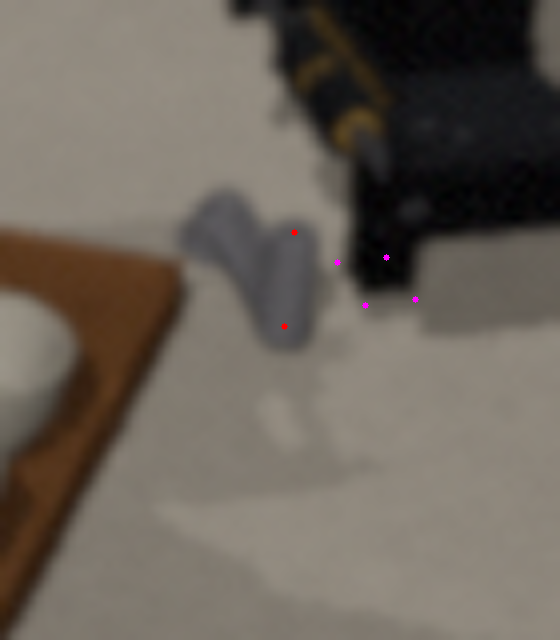

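Run:
```python
from h import *
for th,s in((.55,.028),(.55,.02),(.52,.0185),(.5,.018),(.45,.018),(.4,.018),(.35,.018),(.3,.018),(.25,.018),(.2,.018)): print(th,*[x.tolist() for x in delta(*kp(th,s,.026))])
```

```text
0.55 [0.0002, -0.0004, 0.0055] [-0.01, 0.0, 0.0]
0.55 [0.0002, -0.0004, 0.0135] [-0.01, 0.0, 0.0]
0.52 [-0.0003, -0.0004, 0.0172] [-0.01, 1.72, 0.0]
0.5 [-0.0006, -0.0004, 0.0192] [-0.01, 2.87, 0.0]
0.45 [-0.0012, -0.0004, 0.023] [-0.01, 5.73, 0.0]
0.4 [-0.0016, -0.0004, 0.0269] [-0.01, 8.6, 0.0]
0.35 [-0.0019, -0.0004, 0.0307] [-0.01, 11.46, 0.0]
0.3 [-0.0019, -0.0004, 0.0346] [-0.01, 14.33, 0.0]
0.25 [-0.0018, -0.0004, 0.0384] [-0.01, 17.19, 0.0]
0.2 [-0.0014, -0.0004, 0.0423] [-0.01, 20.06, 0.0]
```

>>> arm_command:
  deltas: [0,0,0,0,0,0,0,0,0,0,0,0,0,0,0.004,0,0,0,0,0,0.008,0,0,0,0,0,0.012,0,0,0,0,0,0.015,0,0.5,0,-0.0005,0,0.018,0,2,0,-0.001,0,0.02,0,3.5,0]
  hand: 0.14
  grip_force: 30

```text
time: 16.88
ee_pos: [0.4607, -0.152, 0.0253]
eef_rot: [0.587, -0.395, 0.394, -0.586]
ft_force: [-5.8, -2.6, 2.8]
width: 0.0124
```

Run:
```python
from h import *
feel(6)
print(r.read_state()["width"])
q=r.camera("side");save(q,"g2.png")
im=cv2.imread("pics/g2.png")
im=cv2.resize(im[140:220,290:360],None,fx=7,fy=7,interpolation=cv2.INTER_CUBIC)
cv2.imwrite("pics/g2z.png",im)
for th,s in((.5,.018),(.45,.018),(.4,.018),(.35,.018),(.3,.018),(.25,.018),(.2,.018)): print(th,*[x.tolist() for x in delta(*kp(th,s,.026))])
```

```text
t 17.18 pos [ 0.4608 -0.152   0.0253] dock [ 0.288  -0.1024] F [-4.2157 -2.7506  2.5114] sd [0.7407 0.4672 0.5162] F dock xy [ 3.1549 -3.9222] Ftool [ 0.953  -2.5013 -4.9477]
0.01249377820017325
0.5 [0.0001, -0.0007, 0.0007] [0.12, -0.75, -0.01]
0.45 [-0.0008, -0.0007, 0.0045] [0.12, 2.11, -0.0]
0.4 [-0.0014, -0.0007, 0.0083] [0.12, 4.98, -0.0]
0.35 [-0.0019, -0.0007, 0.0121] [0.12, 7.84, 0.0]
0.3 [-0.0022, -0.0007, 0.0159] [0.12, 10.71, 0.0]
0.25 [-0.0023, -0.0007, 0.0198] [0.12, 13.57, 0.01]
0.2 [-0.0022, -0.0007, 0.0236] [0.12, 16.44, 0.01]
```

View pics/g2z.png

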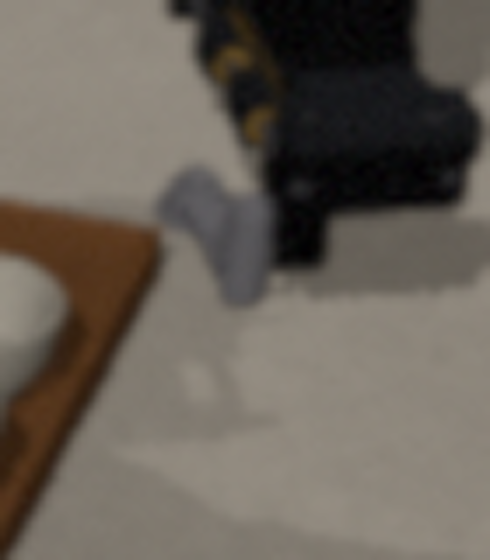

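>>> arm_command:
  deltas: [-0.0005,0,0.003,0,1.5,0,-0.001,0,0.006,0,3.5,0,-0.0015,0,0.009,0,5.5,0,-0.002,0,0.012,0,8,0,-0.002,0,0.015,0,10,0,-0.002,0,0.018,0,12,0,-0.002,0,0.02,0,13.5,0,-0.002,0,0.02,0,13.5,0]

```text
time: 18.23
ee_pos: [0.4785, -0.1425, 0.0253]
eef_rot: [0.537, -0.461, 0.46, -0.536]
ft_force: [-4.5, -1.7, 3.1]
width: 0.012
```

Run:
```python
from h import *
feel(6)
p=r.camera("top");q=r.camera("side");save(p,"g4.png");save(q,"g3.png")
im=cv2.imread("pics/g3.png")
im=cv2.resize(im[130:220,270:360],None,fx=6,fy=6,interpolation=cv2.INTER_CUBIC)
cv2.imwrite("pics/g3z.png",im)
for th,s in((.25,.018),(.2,.018),(.15,.018),(.1,.018),(.05,.018)): print(th,*[x.tolist() for x in delta(*kp(th,s,.026))])
```

```text
t 18.52 pos [ 0.4785 -0.1425  0.0253] dock [ 0.2768 -0.0858] F [-4.8991 -2.3807  2.8473] sd [0.5799 0.4592 0.3592] F dock xy [ 2.8547 -4.6389] Ftool [ 1.6123 -2.8351 -5.2095]
0.25 [-0.0001, -0.0007, -0.0002] [0.13, 0.07, 0.02]
0.2 [-0.0009, -0.0007, 0.0036] [0.13, 2.94, 0.02]
0.15 [-0.0015, -0.0007, 0.0074] [0.13, 5.8, 0.02]
0.1 [-0.0019, -0.0007, 0.0112] [0.13, 8.67, 0.03]
0.05 [-0.0022, -0.0007, 0.0151] [0.13, 11.53, 0.03]
```

View pics/g3z.png

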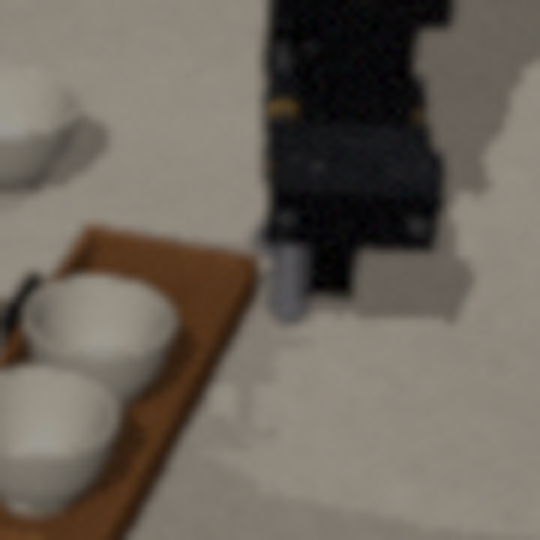

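>>> arm_command:
  deltas: [-0.0005,0,0.0015,0,1,0,-0.001,0,0.003,0,2.5,0,-0.001,0,0.004,0,3,0,-0.001,0,0.004,0,3,0]

```text
time: 19.12
ee_pos: [0.4822, -0.1411, 0.0253]
eef_rot: [0.525, -0.475, 0.474, -0.523]
ft_force: [-6.0, -2.7, 3.3]
width: 0.0121
```

Run:
```python
from h import *
feel(6)
```

```text
t 19.43 pos [ 0.4821 -0.1411  0.0253] dock [ 0.2751 -0.0823] F [-5.422  -2.7718  3.2014] sd [0.2673 0.1835 0.6818] F dock xy [ 3.2957 -5.1205] Ftool [ 2.222  -3.1854 -5.6786]
```

>>> arm_command:
  deltas: [0,0,0.001,0,0.7,0,0,0,0.002,0,1.5,0,0,0,0.002,0,1.5,0]

```text
time: 19.8
ee_pos: [0.4841, -0.1406, 0.0252]
eef_rot: [0.519, -0.482, 0.481, -0.517]
ft_force: [-7.1, -1.3, 3.9]
width: 0.0118
```

Run:
```python
from h import *
feel(6)
```

```text
t 20.1 pos [ 0.4841 -0.1405  0.0252] dock [ 0.2744 -0.0804] F [-5.7377 -1.6581  3.2818] sd [0.4746 0.2621 0.2646] F dock xy [ 2.2188 -5.5451] Ftool [ 1.2334 -3.2657 -5.8528]
```

>>> arm_command:
  deltas: [0,0,0.001,0,0.7,0,0,0,0.002,0,1.5,0,0,0,0.002,0,1.5,0]

```text
time: 20.48
ee_pos: [0.4859, -0.1402, 0.0251]
eef_rot: [0.512, -0.489, 0.487, -0.511]
ft_force: [-5.2, -0.7, 3.4]
width: 0.012
```

Run:
```python
from h import *
feel(6)
```

```text
t 20.77 pos [ 0.4859 -0.1402  0.0251] dock [ 0.2738 -0.0786] F [-5.8662 -0.7694  3.0827] sd [0.5822 0.3282 0.7681] F dock xy [ 1.3472 -5.7611] Ftool [ 0.4904 -3.0652 -5.9053]
```

>>> arm_command:
  deltas: [0,0,0.001,0,0.7,0,0,0,0.0015,0,1,0,0,0,0.0015,0,1,0]

```text
time: 21.15
ee_pos: [0.4873, -0.14, 0.025]
eef_rot: [0.508, -0.493, 0.492, -0.507]
ft_force: [-6.6, -0.2, 2.1]
width: 0.0122
```

Run:
```python
from h import *
feel(6)
```

```text
t 21.45 pos [ 0.4873 -0.1399  0.0251] dock [ 0.2734 -0.0773] F [-6.1562 -0.3523  3.2603] sd [0.3263 0.3403 0.2911] F dock xy [ 0.9609 -6.0909] Ftool [ 0.1666 -3.2403 -6.1746]
```

>>> arm_command:
  deltas: [0,0,0.001,0,0.7,0,0,0,0.0015,0,1,0,0,0,0.0015,0,1,0]

```text
time: 21.82
ee_pos: [0.4883, -0.1399, 0.0249]
eef_rot: [0.504, -0.498, 0.496, -0.502]
ft_force: [-7.6, -0.9, 3.2]
width: 0.0124
```

Run:
```python
from h import *
feel(6)
p=r.camera("top");save(p,"g6.png");q=r.camera("side");save(q,"g7.png")
im=cv2.imread("pics/g7.png")
im=cv2.resize(im[120:220,250:350],None,fx=5.5,fy=5.5,interpolation=cv2.INTER_CUBIC)
cv2.imwrite("pics/g7z.png",im)
```

```text
t 22.12 pos [ 0.4883 -0.1399  0.0248] dock [ 0.2733 -0.0763] F [-7.8658 -0.3767  3.31  ] sd [0.5051 0.5399 0.3401] F dock xy [ 1.1546 -7.7897] Ftool [ 0.2776 -3.2753 -7.8844]
```

View pics/g7z.png

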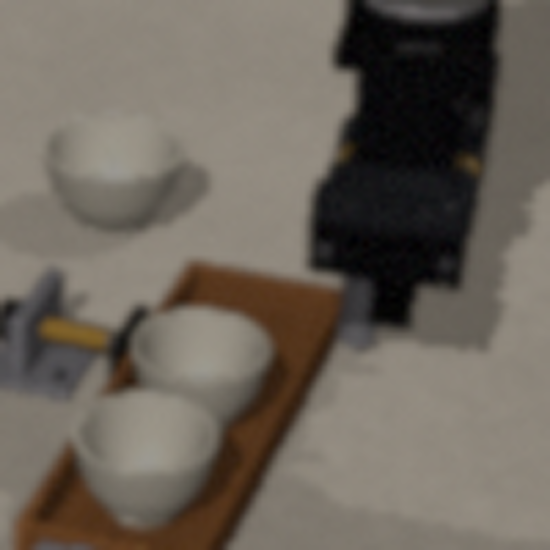

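>>> arm_command:
  deltas: [0,0,0.0005,0,0.4,0,0,0,0.001,0,0.8,0,0,0,0.001,0,0.8,0]

```text
time: 22.6
ee_pos: [0.4888, -0.14, 0.0247]
eef_rot: [-0.501, 0.502, -0.499, 0.498]
ft_force: [-9.6, -1.0, 3.9]
width: 0.0118
```

Run:
```python
from h import *
feel(6)
```

```text
t 22.9 pos [ 0.4888 -0.14    0.0247] dock [ 0.2734 -0.0758] F [-9.3247 -0.5228  4.0917] sd [0.5024 0.5604 0.5805] F dock xy [ 1.4447 -9.2269] Ftool [ 0.5379 -4.0419 -9.3455]
```

>>> arm_command:
  deltas: [0,0,0.0005,0,0.2,0,0,0,0.001,0,0.4,0,0,0,0.001,0,0.4,0]

```text
time: 23.28
ee_pos: [0.4894, -0.1401, 0.0246]
eef_rot: [-0.499, 0.504, -0.501, 0.496]
ft_force: [-10.9, -1.1, 4.3]
width: 0.0118
```

Run:
```python
from h import *
feel(6)
```

```text
t 23.57 pos [ 0.4893 -0.1402  0.0246] dock [ 0.2735 -0.0752] F [-10.357   -0.8833   4.4517] sd [0.5896 0.5624 0.7383] F dock xy [  1.9058 -10.2184] Ftool [  0.9748  -4.3877 -10.3762]
```

>>> arm_command:
  deltas: [0,0,0.0005,0,0.2,0,0,0,0.001,0,0.4,0,0,0,0.001,0,0.4,0]

```text
time: 23.95
ee_pos: [0.49, -0.1402, 0.0244]
eef_rot: [-0.498, 0.506, -0.502, 0.494]
ft_force: [-12.4, -0.9, 5.0]
width: 0.0122
```

Run:
```python
from h import *
feel(8)
```

```text
t 24.35 pos [ 0.49   -0.1402  0.0244] dock [ 0.2735 -0.0746] F [-11.7273  -1.3568   4.5773] sd [0.3663 0.4484 0.4094] F dock xy [  2.5128 -11.535 ] Ftool [  1.5441  -4.497  -11.7352]
```

>>> arm_command:
  deltas: [0,0,-0.002,0,0,0,0,0,-0.005,0,0,0,0,0,-0.012,0,0,0,0,0,-0.025,0,0,0,0,-0.01,-0.045,0,0,0,0,-0.05,-0.06,0,0,0,0,-0.1,-0.075,0,0,0,0,-0.13,-0.085,0,0,0]

```text
time: 25.35
ee_pos: [0.4078, -0.1386, 0.1578]
eef_rot: [0.496, -0.503, 0.504, -0.497]
ft_force: [0.8, -0.2, -1.4]
width: 0.0118
```

Run:
```python
from h import *
s,p,R=st();print(s["time"],p,s["ft_force"])
save(r.camera("top"),"k0.png");save(r.camera("side"),"k1.png")
b=cv2.imread("pics/k0.png")[150:280,220:390]
cv2.imwrite("pics/k0z.png",cv2.resize(b,None,fx=4.5,fy=4.5,interpolation=cv2.INTER_CUBIC))
a=cv2.imread("pics/k1.png")[130:270,220:370]
cv2.imwrite("pics/k1z.png",cv2.resize(a,None,fx=4,fy=4,interpolation=cv2.INTER_CUBIC))
```

```text
25.35 [ 0.4078 -0.1386  0.1578] [ 0.7592 -0.2158 -1.3709]
```

View pics/k0z.png

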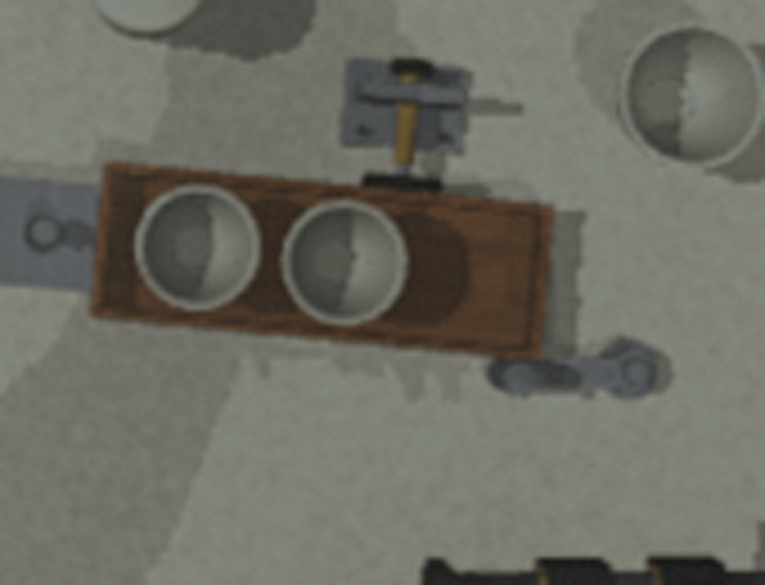

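View pics/k1z.png

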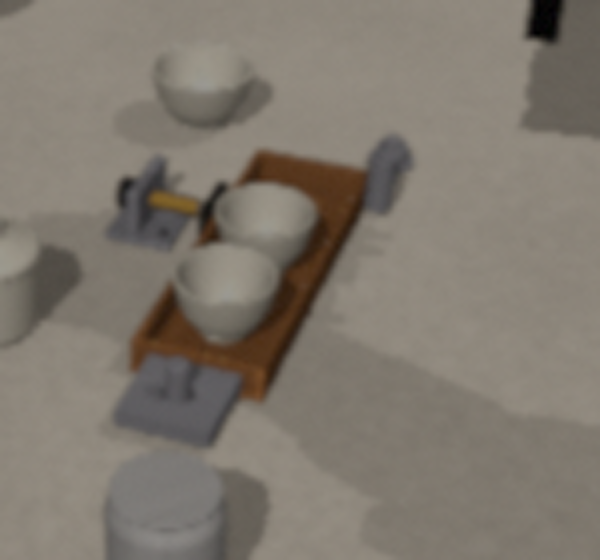

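Run:
```python
from h import *
A=cv2.imread("pics/d0.png",0).astype(np.float32);B=cv2.imread("pics/k0.png",0).astype(np.float32)
C=cv2.imread("pics/c4.png",0).astype(np.float32)
def ecc(a,b,r0,r1,c0,c1):
    W=np.eye(2,3,dtype=np.float32)
    try: cc,W=cv2.findTransformECC(a[r0:r1,c0:c1],b[r0:r1,c0:c1],W,cv2.MOTION_TRANSLATION,(3,200,1e-6),None,3); return cc,W[:,2]
    except Exception as e: return str(e)[:40]
print("tray end d0->k0",ecc(A,B,190,226,322,346)); print("pad",ecc(A,B,185,194,298,322)); print("bracket",ecc(A,B,160,184,292,326));print("bowl_b",ecc(A,B,193,224,282,312))
s=r.read_state(); print(s["time"],s["ft_force"])
```

```text
tray end d0->k0 (0.9657723611807726, array([ 0.2355, -0.0137], dtype=float32))
pad (0.9913480417197226, array([-0.0086, -0.0621], dtype=float32))
bracket (0.972934907150681, array([-0.1311,  0.0609], dtype=float32))
bowl_b (0.9879236529093874, array([-0.0664, -0.2107], dtype=float32))
25.45 [-0.6546 -0.5299 -0.3339]
```

>>> arm_command:
  deltas: [0,0.04,0.01,0,0,0,0,0.08,0.025,0,0,0,0,0.12,0.04,0,0,0,0,0.13,0.055,0,0,0,0,0.13,0.068,0,0,0,0,0.13,0.076,0,0,0,0,0.13,0.08,0,0,0,0,0.13,0.082,0,0,0]

```text
time: 26.45
ee_pos: [0.4896, -0.1401, 0.0258]
eef_rot: [-0.497, 0.504, -0.503, 0.496]
ft_force: [-6.1, -1.3, 3.2]
width: 0.0118
```

Run:
```python
from h import *
feel(6)
```

```text
t 26.75 pos [ 0.4896 -0.1401  0.0256] dock [ 0.2734 -0.075 ] F [-4.8524 -0.9578  3.0915] sd [0.3902 0.6768 0.6682] F dock xy [ 1.4341 -4.7335] Ftool [ 1.0284 -3.0862 -4.8413]
```

>>> arm_command:
  deltas: [0,0,0.001,0,0,0,0,0,0.002,0,0,0,0,0,0.0025,0,0,0,0,0,0.0025,0,0,0]

```text
time: 27.25
ee_pos: [0.4903, -0.1405, 0.0251]
eef_rot: [-0.498, 0.505, -0.503, 0.495]
ft_force: [-12.6, -1.8, 7.6]
width: 0.0125
```

Run:
```python
from h import *
feel(6)
```

```text
t 27.55 pos [ 0.4903 -0.1405  0.0251] dock [ 0.2737 -0.0743] F [-12.0018  -1.8261   6.9742] sd [0.4805 0.4461 0.549 ] F dock xy [  3.007  -11.7617] Ftool [  2.0087  -6.9168 -12.0059]
```

>>> arm_command:
  deltas: [0,0,0.0005,0,0,0,0,0,0.001,0,0,0,0,0,0.001,0,0,0]

```text
time: 27.92
ee_pos: [0.491, -0.1405, 0.025]
eef_rot: [-0.498, 0.505, -0.503, 0.495]
ft_force: [-12.6, -1.9, 7.2]
width: 0.0122
```

Run:
```python
from h import *
feel(6)
```

```text
t 28.23 pos [ 0.491  -0.1405  0.025 ] dock [ 0.2736 -0.0736] F [-12.9759  -2.2683   7.5242] sd [0.4354 0.4098 0.3731] F dock xy [  3.5436 -12.6871] Ftool [  2.4665  -7.4543 -12.98  ]
```

>>> arm_command:
  deltas: [0,0,-0.002,0,0,0,0,0,-0.005,0,0,0,0,0,-0.012,0,0,0,0,0,-0.025,0,0,0,0,-0.01,-0.045,0,0,0,0,-0.05,-0.06,0,0,0,0,-0.1,-0.075,0,0,0,0,-0.13,-0.085,0,0,0]

```text
time: 29.22
ee_pos: [0.4084, -0.1386, 0.1577]
eef_rot: [0.496, -0.503, 0.504, -0.497]
ft_force: [1.4, 0.4, -0.0]
width: 0.0118
```

Run:
```python
from h import *
s,p,R=st();print(s["time"],p,s["ft_force"],s["joint_vel"])
save(r.camera("top"),"m0.png");save(r.camera("side"),"m1.png")
A=cv2.imread("pics/d0.png",0).astype(np.float32);B=cv2.imread("pics/m0.png",0).astype(np.float32)
def ecc(a,b,r0,r1,c0,c1):
    W=np.eye(2,3,dtype=np.float32)
    cc,W=cv2.findTransformECC(a[r0:r1,c0:c1],b[r0:r1,c0:c1],W,cv2.MOTION_TRANSLATION,(3,200,1e-6),None,3); return cc,W[:,2]
for n,w in dict(pad=(185,194,298,322),bracket=(160,184,292,326),bowl_b=(193,224,282,312),bowl_a=(188,222,248,280),bowl_c=(152,190,355,388)).items(): print(n,ecc(A,B,*w))
b=cv2.imread("pics/m0.png")[110:280,140:390]
cv2.imwrite("pics/m0z.png",cv2.resize(b,None,fx=3.1,fy=3.1,interpolation=cv2.INTER_CUBIC))
a=cv2.imread("pics/m1.png")[130:270,200:370]
cv2.imwrite("pics/m1z.png",cv2.resize(a,None,fx=4,fy=4,interpolation=cv2.INTER_CUBIC))
```

```text
29.225 [ 0.4084 -0.1386  0.1577] [ 1.4046  0.4127 -0.0166] [ 0.0718 -0.4255  0.0437 -0.1046 -0.1597  0.5181  0.1829]
pad (0.9634468042342589, array([-0.0325, -0.1973], dtype=float32))
bracket (0.9764100843919558, array([-0.1512,  0.0433], dtype=float32))
bowl_b (0.978036138617822, array([-0.0081, -0.3173], dtype=float32))
bowl_a (0.9871876775877514, array([ 0.0397, -0.2171], dtype=float32))
bowl_c (0.999617567386813, array([-0.0223, -0.013 ], dtype=float32))
```

View pics/m0z.png

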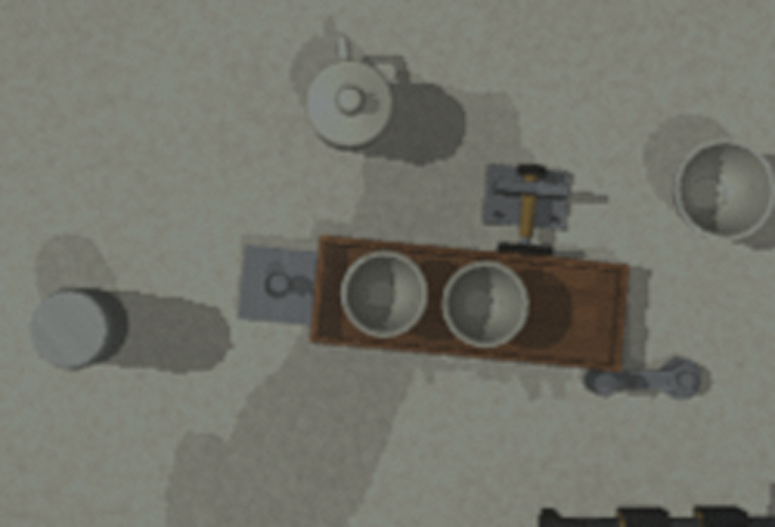

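View pics/m1z.png

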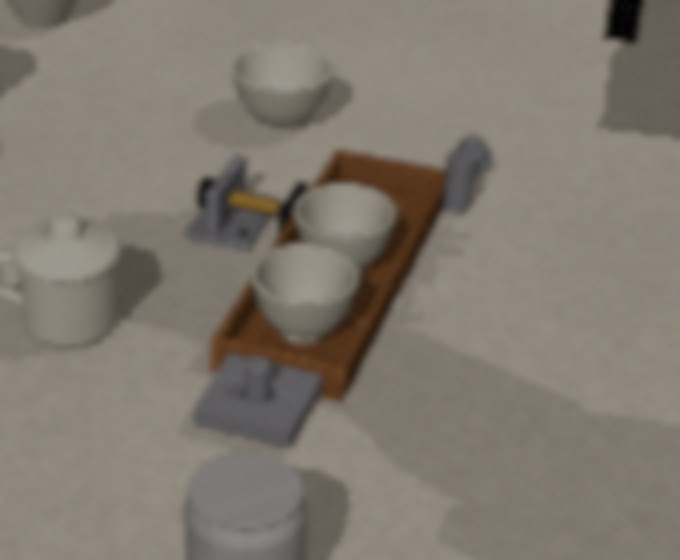

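>>> arm_command:
  deltas: [0,0,0,0,0,0,0,0,0,0,0,0]

```text
time: 29.58
ee_pos: [0.4083, -0.1383, 0.1544]
eef_rot: [-0.497, 0.504, -0.503, 0.496]
ft_force: [0.2, -0.6, 0.5]
width: 0.0122
```

Run:
```python
from h import *
feel(4); print(r.close_job())
```

```text
t 29.77 pos [ 0.4087 -0.1384  0.1549] dock [ 0.2797 -0.1557] F [-0.1623 -0.3856  0.1746] sd [0.3009 0.2532 0.7551] F dock xy [ 0.3998 -0.1233] Ftool [ 0.3877 -0.1746 -0.1573]
the job is handed in; nothing more can be done
None
```

I swung the tray onto the buffer pad, closed the keeper onto it, and handed the job in at about 30 s. No verdict came back, and the clamp force is estimated, not measured.

- **Tray:** the push at the free end read 6.6 N once the tray met the pad, against about 2.4 N to slide it. That puts roughly 5 N on the pad while the keeper was still open.
- **Keeper:** closed fingers pushed the post off-square about midway (mostly sideways force). I backed off, opened the fingers 12 mm to cradle the post, and the force came back nearly in line with the push.
- **Clamp:** the first press ended at 11.7 N, which I judged to leave the pad a little low, at 4–5 N. I pressed once more to 13 N, against about 6 N to turn the free keeper. From that I estimate 6–7 N on the pad, and 9–10 N at the very most.

**Last checks:**
- The pictures show the post against the tray's side and both bowls standing. The tray is on its pin, and the tray and pad have moved slightly further in than after the first push. That shift is under 1 mm and close to the limit of the image measurement.
- Bowl_c had not moved, and the cup and tin looked unmoved by eye.
- The gripper is clear of everything, and its force reads zero within the noise.

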